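# Right the fallen strip bottle in its bin and rehang the gate

## Task

The black test-strip bottle has fallen over in the strip bin: tip it upright inside the bin, keeping its foot down near the floor of the bin rather than lifting it out, and let it stand on the bin's floor. Then hang the lift-off gate back on the bin's two hinge pins, both knuckles fully down and the gate closed across the open front. The small bottles in the bin must stay standing, and the things on the counter stay where they are.

Things in the scene. Friction and masses are not known exactly. Their poses are not given: they have to be found in the camera images.
- strip_bin: Deep grey-blue bin, open on top and at its front, fixed to the counter. Origin: centre of its underside; z up, x from front to back (front faces -x), y across. Side and back walls 5 mm thick, rim top at z = 106 mm. The front, at x = -80 mm, has only a sill 19 mm above the counter; the gate closes it. Two steel hinge pins stand at the front end of the side wall at -y.
- bin_floor (a point): Point on the bin's inner floor, 10 mm above the bin's origin, axes as the bin's. From here the inside reaches to x = -75 mm (sill) and +85 mm (back wall) and to y = -58 and +58 mm (side walls).
- fallen_bottle: Black round strip bottle, loose, 41 mm diameter, 114 mm long, 40 to 90 g. Origin: centre of its foot; z runs from foot to cap. At the start it is wedged across the bin, leaning 53 degrees from vertical in the bin's y-z plane, foot against the +y wall, cap against the -y wall (the bin is narrower than the bottle is long). 30 to 55 mm free behind it up to the small bottles.
- gate: Lift-off gate, loose, 0.16 to 0.26 kg, grey-blue panel in an aluminium frame, standing on its foot rail on the counter. Origin: centre of its underside; z up, x through its thickness (-x: outer face, white card), y along its width from -72 (knuckles) to +64 mm. Foot rail 30 mm thick, top rail 12 mm. Hung and closed: axes as the bin's, origin at x = -101, y = 0, z = 8 mm in the bin's frame.
- gate_handle (a point): Middle of the top edge of the gate's black grip, at x = 0, y = 6, z = 143 mm in the gate's frame. The grip is a plate 13 mm thick (across the gate's x), 46 mm wide, reaching 40 mm down from here to the top rail.
- knuckle_low (a point): Centre of the lower face of the gate's lower hinge knuckle: a steel eye with a vertical bore 12 mm wide, 20 mm outside, 14 mm tall. At x = 0, y = -62, z = 16 mm in the gate's frame; axes as the gate's.
- knuckle_high (a point): The same for the upper knuckle, straight above, at z = 76 mm in the gate's frame.
- gate_free_edge (a point): Point on the gate's free edge, away from the knuckles, at x = 0, y = 64, z = 53 mm in the gate's frame.
- pin_low (a point): Foot of the bin's lower hinge pin, on the bracket where the knuckle comes to rest, at x = -101, y = -62, z = 24 mm in the bin's frame; axes as the bin's. The upright pin is 8 mm thick, 14 mm tall, tapered in its top 5 mm.
- pin_high (a point): The same for the upper pin, straight above, at z = 84 mm in the bin's frame. Its bracket is 6 mm thick, so the lower knuckle must come in from the front beneath it: bring the gate in 14 to 40 mm above its seated height, then lower both knuckles over both pins.
- green_bottle: Small turquoise bottle with white cap, loose, 33 mm diameter, 78 mm tall, standing at the back of the bin; origin: centre of its foot, z its axis. To stay standing there.
- white_jar: Small jar with white cap, loose, 36 mm diameter, 79 mm tall, standing at the back of the bin; origin: centre of its foot, z its axis. To stay standing there.
- swab_carton: Bystander on the counter: light blue cardboard box 60 x 75 x 75 mm, loose; origin: centre of its underside. Not to be moved.
- amber_bottle: Bystander on the counter: round brown glass bottle with black cap, 42 mm diameter, 88 mm tall, loose; origin: centre of its underside. Not to be moved.
- stain_bottle: Bystander on the counter: dark green bottle with tan cap, 38 mm diameter, 98 mm tall, loose; origin: centre of its underside. Not to be moved.
- sample_cup: Bystander on the counter: sample cup with green screw lid, 48 mm diameter, 66 mm tall, loose; origin: centre of its underside. Not to be moved.
There are look-alikes about, which are no part of the job. What is shaped like the fallen_bottle but purple is not meant.

How it is judged (in metres and radians):
On the way, in this order (a step that is already met when the one before it is completed fails the run):
1. the black bottle stands upright on the bin's floor, let go (angle between fallen_bottle's own z axis and vertical below 0.07 rad and z of fallen_bottle in the frame of strip_bin between 0.005 and 0.015 m and x of fallen_bottle in the frame of strip_bin between -0.075 and 0.085 m and y of fallen_bottle in the frame of strip_bin between -0.058 and 0.058 m and linear speed of fallen_bottle below 0.02 m/s and contact force between fallen_bottle and the fingers below 0.1 N), for 0.3 s.
2. the gate hangs closed on both pins, let go (horizontal distance between knuckle_low and pin_low below 0.004 m and horizontal distance between knuckle_high and pin_high below 0.004 m and z of knuckle_low in the frame of strip_bin between 0.02 and 0.028 m and z of knuckle_high in the frame of strip_bin between 0.08 and 0.088 m and x of gate_free_edge in the frame of strip_bin between -0.125 and -0.08 m and linear speed of gate below 0.02 m/s and contact force between gate and the fingers below 0.1 N), for 0.3 s.
At the end, for the whole second after the job is handed in: The black bottle stands upright (within 4 degrees) on the floor inside the bin; the gate's knuckles are both fully down on the pins (within 4 mm) and its free edge is within 20 mm of the closed line; the small bottles stand in the bin; counter things are within 30 mm of their start; all is at rest (angle between fallen_bottle's own z axis and vertical below 0.07 rad and z of fallen_bottle in the frame of strip_bin between 0.005 and 0.015 m and x of fallen_bottle in the frame of strip_bin between -0.075 and 0.085 m and y of fallen_bottle in the frame of strip_bin between -0.058 and 0.058 m and linear speed of each of fallen_bottle, gate below 0.02 m/s and horizontal distance between knuckle_low and pin_low below 0.004 m and horizontal distance between knuckle_high and pin_high below 0.004 m and z of knuckle_low in the frame of strip_bin between 0.02 and 0.028 m and z of knuckle_high in the frame of strip_bin between 0.08 and 0.088 m and x of gate_free_edge in the frame of strip_bin between -0.125 and -0.08 m and angle between each of green_bottle, white_jar's own z axis and vertical below 0.1 rad and z of each of green_bottle, white_jar in the frame of strip_bin below 0.016 m and distance of each of swab_carton, amber_bottle, stain_bottle, sample_cup from where it was at the start of the episode below 0.03 m); the robot touches nothing.
It fails at once if the black bottle is lifted out (its foot over 60 mm above the bin floor) (z of fallen_bottle in the frame of strip_bin above 0.07 m).
It fails at once if a small bottle in the bin is tipped over (angle between any of green_bottle, white_jar's own z axis and vertical above 0.6 rad).
It fails at once if a thing on the counter is moved more than 30 mm (distance of any of swab_carton, amber_bottle, stain_bottle, sample_cup from where it was at the start of the episode above 0.03 m).
It also fails if it takes over 58 s, if anything falls off the work surface, if the arm or the gripper's body presses on something with over 40 N, if the wrist force passes 120 N, or if a joint passes its speed limit or range.

## Robot

A 6-joint arm with a two-finger parallel gripper is mounted at the origin on a cart in front of the work surface, level with it; the furniture and walls round the work are solid. World frame = base frame: x ahead of the robot, y to its left, z up, the work surface at z = 0. Lengths are in m, angles in degrees, forces in N, time in s.
With the tool pointing down it reaches from about 0.35 to 0.875 m from the base axis. Payload 4.2 kg.
Tool frame: the origin (TCP) lies midway between the tips of the shut fingers; the grasp point (between the pads) lies 19 mm behind it; z points along the fingers, y is the line along which they close (so a half turn about z gives the same grasp; the last joint's range is limited). The gripper opens to 87 mm and grips with 3 to 60 N. Pads are 19 mm wide; open, the fingers measure 117 mm over their backs; the gripper's body (75 mm by 190 mm) begins 51 mm behind the grasp point.
Start: joints at [81.853, 22.042, 0.453, 0, -68.411, -14.817], TCP at [0.244, 0.575, 0.196] pointing down, gripper open.
Joint ranges: [-179.83, 179.83], [-69.29, 118.12], [-61.27, 80.66], [-181.25, 117.63], [-171.15, -9.14], [-177.46, 177.46]. Speed limits (degrees/s): [159.86, 159.86, 180, 180, 180, 180].

## Interface

Orientations are given as a 3x3 rotation matrix whose columns are the frame's x, y, z axes.
In Python, from station import r, cams gives the robot as it stands.
- The arm moves only by the tool play_rows, never from a script. Its argument "commands" is text: rows parted by semicolons, each of 6 numbers parted by spaces: the shift along the world's x, y, z normalised to -1 to 1, where 1 is 30 mm, then the turn, a rotation vector about the world's x, y, z normalised to -1 to 1, where 1 is 0.15 rad. A call has 1 to 20 rows; each row shifts and turns the commanded pose from where the row before left it; what a row does not reach is not made up. A row lasts 1/10 s, in which the tool goes at most 50 mm and 8.59 degrees, less where a joint would pass 70% of its speed; a pose out of reach is approached as far as the arm can. A call with a number of a shift or a turn outside -1 to 1 is refused whole. A call with a gripper value outside its range is refused whole. "grip" is the finger opening in mm, from 0 to 87, set as the call begins (left out, the last holds). The fingers move at their own pace and stop on an object; the grip force is fixed at half the most. Time passes only in rows, so rows that do not move let the fingers close. It gives the time, the measured TCP pose, the force, the opening and the grip force at its end, in the units of the state.
- r.sense(): the state, without advancing time (a new reading comes with each control period).
- cams.capture(name): name is "scene" or "top" or "wrist"; returns (picture, depth): 480x640x3 uint8, blue, green, red; 480x640 float32, m along the optical axis (not along the pixel's ray), 0 where there is no reading.
- cams.camera_info(name): a dict with "mtx" (3x3 intrinsics, pixels), "k1" (the pictures are not rectified: a ray, as slopes to the right and down, at radius r is drawn at 1 + k1 r^2 times it, then the intrinsics apply), "R" (3x3) and "t" (3): a world point X has camera coordinates R X + t. Camera axes: x right, y down, z forward; pixel columns grow to the right and rows downward; lengths in m; the calibration is good to about 2 mm. A picture is of the moment at which its call begins: read the wrist's pose just before it. camera_info takes no time and is no camera call; for the wrist camera it gives the pose at the moment of the call.
- r.finish_job(): hands the job in; it is judged then, once.
The state is a dict: "time_s": time; "joints": joint angles; "joint_velocities": joint speeds; "effort": joint torques, N m; "tcp_pos": TCP position; "ee_rot": TCP orientation; "wrist_force": force on the tool from outside, world axes, zero at the start; "moment": the same for the moment, N m; "gripper_width": opening from 0.0 (shut) to 1.0 (fully open); "gripper_force": force on a finger pad.
Only numpy, scipy, OpenCV 4.12 (cv2) and the standard library are available. Lean on these libraries where they do the work, as an engineer would, in place of code of your own. Each camera call takes 0.05 s, during which the arm holds its last target. There are 200 camera calls.

## Working session

There is one attempt and no reset: what is moved stays moved. The work goes in short steps, Python scripts to look and compute and a tool call to move; the robot and the scene stay as the last step left them, time stands still between calls to the robot, and variables do not carry over. Pictures are saved under pics/ and viewed, at most 11 in all, crops included, and the job is handed in when it is done.

Besides the shell and the picture viewer there is one more tool, called after "Call:" in YAML: its name, and indented under it one key for each argument. play_rows: Moves the arm, as the interface text tells. Scaled input: -1 to 1 covers 30 mm each way for a shift and 0.15 rad each way for a turn. Its arguments: {"type":"object","properties":{"commands":{"type":"string"},"grip":{"type":"number"}},"required":["commands"]}

```bash
mkdir -p pics; ls
cat > h.py <<'E'
import numpy as np, cv2
from station import r, cams
def cap(n):
    i=cams.camera_info(n); p,d=cams.capture(n); return p,d,{k:np.array(v) for k,v in i.items()}
def rays(uv,i):
    m=i['mtx']; uv=np.atleast_2d(np.array(uv,float)); x=np.stack([(uv[:,0]-m[0,2])/m[0,0],(uv[:,1]-m[1,2])/m[1,1]],1)
    y=x.copy()
    for _ in range(8): y=x/(1+i['k1']*(y**2).sum(1,keepdims=True))
    return np.c_[y,np.ones(len(y))]
def deproj(uv,d,i):   # depth-> world
    c=rays(uv,i); uv=np.atleast_2d(uv).astype(int); z=d[uv[:,1],uv[:,0]]
    return (c*z[:,None]-i['t'])@i['R']
def plane(uv,i,h):
    c=rays(uv,i)@i['R']; o=-i['R'].T@i['t']; return o+c*((h-o[2])/c[:,2])[:,None]
def proj(X,i):
    c=np.atleast_2d(X)@i['R'].T+i['t']; s=c[:,:2]/c[:,2:]; s=s*(1+i['k1']*(s**2).sum(1,keepdims=True))
    return s*[i['mtx'][0,0],i['mtx'][1,1]]+i['mtx'][:2,2]
def cloud(d,i):
    v,u=np.where(d>0); return np.c_[u,v],deproj(np.c_[u,v],d,i)
E
python3 - <<'E'
from h import *
for n in ('scene','top'):
    p,d,i=cap(n); cv2.imwrite(f'pics/{n}0.png',p); np.savez(f'{n}0.npz',p=p,d=d,**i); print(n,-i['R'].T@i['t'],i['R'][2],(d>0).mean())
E
```

```text
pics
scene [ 0.01342136 -0.36918642  0.95491809] [ 0.49692464  0.11022548 -0.86076492] 0.99595703125
top [ 0.47476697 -0.23410063  1.06810174] [ 0.04237821  0.00760256 -0.99907271] 0.996025390625
```

View pics/scene0.png

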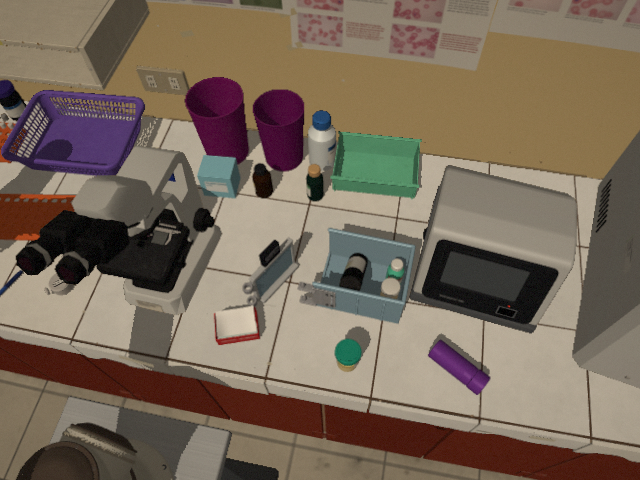

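View pics/top0.png

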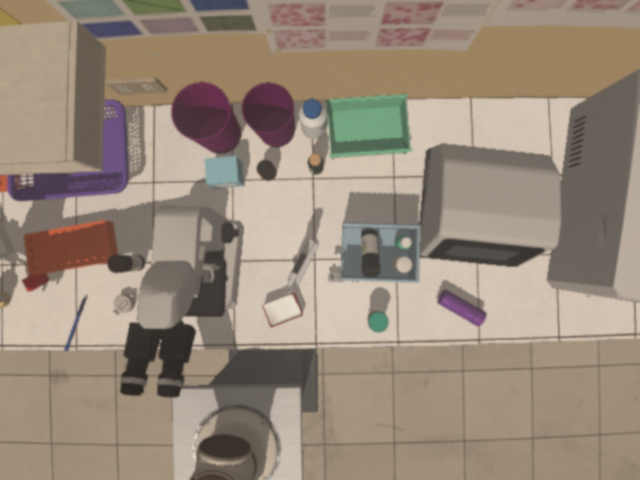

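The scene view shows the bin at (365,275) with the fallen black bottle at (355,270), small bottles at (397,268) and (390,288), the gate at (270,270), and the purple look-alike at (460,365). In the top view the same things are at: bin (380,252), black bottle (370,252), gate (303,262), hinge pins (337,272). Candidates for the black bottle: black one in the bin at top (370,252) is the one to use. The others are the purple one at (462,308), the amber bottle at (267,170) and the stain bottle at (315,163).

Run:
```python
from h import *
t=np.load('top0.npz'); s=np.load('scene0.npz')
a=cv2.resize(t['p'][200:310,240:440],None,fx=4,fy=4,interpolation=cv2.INTER_CUBIC)[:440,:800]
cv2.imwrite('pics/c.png',a)
for n,f in (('top',t),('scene',s)):
    i={k:f[k] for k in('mtx','k1','R','t')}; uv,X=cloud(f['d'],i); C=f['p'][uv[:,1],uv[:,0]].astype(int)
    m0=(X[:,0]>.3)&(X[:,0]<.75)&(X[:,1]<.1)&(X[:,1]>-.55)
    print(n,'counter z',np.median(X[m0&(abs(X[:,2])<.03),2]))
    reg=(X[:,0]>.33)&(X[:,0]<.66)&(X[:,1]<-.02)&(X[:,1]>-.42)
    m=reg&(X[:,2]>.098)&(X[:,2]<.114)&(X[:,1]<-.17); 
    P=X[m][:,:2].astype(np.float32); print('rim',m.sum(),cv2.minAreaRect(P),P.min(0),P.max(0))
    m=reg&(X[:,2]>.06)&(X[:,1]>-.2)
    print('gate-ish',m.sum(),X[m].min(0),X[m].max(0)); 
    for lo,hi in((.06,.09),(.09,.108),(.11,.16)):
        q=X[m&(X[:,2]>lo)&(X[:,2]<hi)&(X[:,1]>-.175)]; 
        if len(q)>3: print(lo,len(q),cv2.minAreaRect(q[:,:2].astype(np.float32)))
```

```text
top counter z 4.4843386703959684e-05
rim 751 ((0.47648271918296814, -0.3007565140724182), (0.2446959912776947, 0.12917032837867737), 87.17924499511719) [ 0.40790084 -0.41998938] [ 0.54148203 -0.17837784]
gate-ish 455 [ 0.38545183 -0.1989543   0.06000712] [ 0.65982082 -0.02013588  0.14819976]
0.06 99 ((0.5213081240653992, -0.0727737620472908), (0.2913683354854584, 0.1018553227186203), 10.947419166564941)
0.09 127 ((0.4591963589191437, -0.08282429724931717), (0.18677689135074615, 0.05571253225207329), 54.18268966674805)
0.11 89 ((0.4516817629337311, -0.170584037899971), (0.013257214799523354, 0.03976209834218025), 63.1549186706543)
scene counter z -0.0012547981453137607
rim 1008 ((0.4746931195259094, -0.2977176010608673), (0.2510083317756653, 0.1308142989873886), 86.8026123046875) [ 0.4035781  -0.41956037] [ 0.5401754  -0.17013967]
gate-ish 1168 [ 0.38162896 -0.19998441  0.06004561] [ 0.65991732 -0.02052798  0.14471025]
0.06 386 ((0.5210381746292114, -0.08500172197818756), (0.3013484477996826, 0.1260949969291687), 19.65147590637207)
0.09 203 ((0.4563227891921997, -0.0815977156162262), (0.17878445982933044, 0.0770711824297905), 61.22120666503906)
0.11 200 ((0.44982966780662537, -0.1697712391614914), (0.013662106357514858, 0.04358399286866188), 62.806636810302734)
```

View pics/c.png

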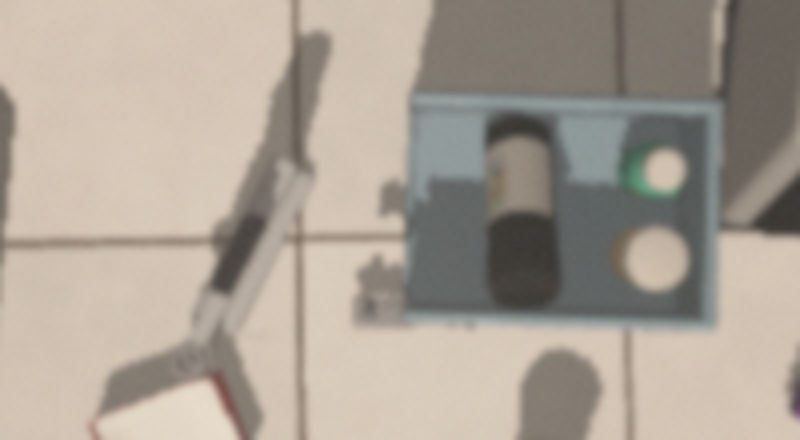

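The crop shows the black bottle lying across the bin, its black foot at the far (+x world) wall and its cap near crop (522,285). The green bottle is at (655,170) and the white jar at (655,258). The hinge brackets are at (380,300), and the gate has its knuckles at its lower end (200,350). The chosen bottle is the black one.

Run:
```python
from h import *
for n in('top','scene'):
    f=np.load(n+'0.npz'); i={k:f[k] for k in('mtx','k1','R','t')}; uv,X=cloud(f['d'],i)
    hsv=cv2.cvtColor(f['p'],cv2.COLOR_BGR2HSV)[uv[:,1],uv[:,0]].astype(int)
    m=(X[:,0]>.38)&(X[:,0]<.57)&(X[:,1]<-.18)&(X[:,1]>-.395)&(X[:,2]>.101)&(X[:,2]<.112)&(hsv[:,0]>85)&(hsv[:,0]<115)&(hsv[:,1]>45)
    P=X[m][:,:2].astype(np.float32); print(n,m.sum(),cv2.minAreaRect(P),np.percentile(P,[1,99],axis=0))
    m=(X[:,0]>.38)&(X[:,0]<.57)&(X[:,1]<-.13)&(X[:,1]>-.21)&(X[:,2]>.11)&(X[:,2]<.16)
    P=X[m]; print('handle',m.sum(),cv2.minAreaRect(P[:,:2].astype(np.float32)),P[:,2].max(),np.median(P[P[:,2]>.135],0))
t=np.load('top0.npz'); i={k:t[k] for k in('mtx','k1','R','t')}
print(plane(np.array([(412,95),(722,100),(715,325),(405,318)])/4+[240,200],i,.106))
print('bottle mid', plane(np.array([(522,255)])/4+[240,200],i,.09))
print('foot/cap caps', plane(np.array([(655,170),(655,258)])/4+[240,200],i,.088))
s=r.sense(); print(s['tcp_pos'],np.round(s['ee_rot'],3),s['gripper_width'],s['time_s'])
w=cams.camera_info('wrist');R=np.array(s['ee_rot']);c=-np.array(w['R']).T@np.array(w['t']);print('wristcam in tool',R.T@(c-s['tcp_pos']),np.round(np.array(w['R'])@R,3),w['mtx'][0][0])
```

```text
Traceback (most recent call last):
IndexError: index -1 is out of bounds for axis 0 with size 0
```

Run:
```python
from h import *
for n in('top','scene'):
    f=np.load(n+'0.npz'); i={k:f[k] for k in('mtx','k1','R','t')}; uv,X=cloud(f['d'],i)
    c=f['p'][uv[:,1],uv[:,0]].astype(int)
    m=(X[:,0]>.38)&(X[:,0]<.57)&(X[:,1]<-.18)&(X[:,1]>-.395)&(X[:,2]>.098)&(X[:,2]<.112)&(c[:,0]-c[:,2]>12)
    P=X[m][:,:2].astype(np.float32); print(n,m.sum()); 
    if len(P): print(cv2.minAreaRect(P),np.percentile(P,[1,99],axis=0))
    m=(X[:,0]>.38)&(X[:,0]<.57)&(X[:,1]<-.13)&(X[:,1]>-.21)&(X[:,2]>.11)&(X[:,2]<.16)
    P=X[m]; print('handle',m.sum(),cv2.minAreaRect(P[:,:2].astype(np.float32)),P[:,2].max(),np.median(P[P[:,2]>.135],0))
t=np.load('top0.npz'); i={k:t[k] for k in('mtx','k1','R','t')}
print(plane(np.array([(412,95),(722,100),(715,325),(405,318)])/4+[240,200],i,.106))
print('bottle mid', plane(np.array([(522,255)])/4+[240,200],i,.09))
print('foot/cap caps', plane(np.array([(655,170),(655,258)])/4+[240,200],i,.088))
s=r.sense(); print(s['tcp_pos'],np.round(s['ee_rot'],3),s['gripper_width'],s['time_s'])
w=cams.camera_info('wrist');R=np.array(s['ee_rot']);c=-np.array(w['R']).T@np.array(w['t']);print('wristcam in tool',R.T@(c-s['tcp_pos']),np.round(np.array(w['R'])@R,3),w['mtx'][0][0])
```

```text
top 0
handle 142 ((0.4541451334953308, -0.1717318445444107), (0.013981606811285019, 0.044972654432058334), 61.64346694946289) 0.14819976025868087 [ 0.45341804 -0.17196429  0.14240167]
scene 522
((0.47230738401412964, -0.3312791585922241), (0.1340377777814865, 0.12979423999786377), 86.8026123046875) [[ 0.405889   -0.39369134]
 [ 0.53749756 -0.26393468]]
handle 312 ((0.4505968987941742, -0.17079707980155945), (0.014694691635668278, 0.04586884379386902), 62.394569396972656) 0.1447102496641054 [ 0.44981341 -0.17074775  0.14061712]
[[ 0.53742335 -0.26832793  0.106     ]
 [ 0.531328   -0.44006497  0.106     ]
 [ 0.40717157 -0.43279781  0.106     ]
 [ 0.41447715 -0.26192224  0.106     ]]
bottle mid [[ 0.44742027 -0.32868549  0.09      ]]
foot/cap caps [[ 0.49363586 -0.40493697  0.088     ]
 [ 0.44417745 -0.40365773  0.088     ]]
[0.24361259 0.57494873 0.19489299] [[ 0.921 -0.39  -0.001]
 [-0.39  -0.921 -0.002]
 [ 0.     0.002 -1.   ]] 0.9989891866556377 0.1
wristcam in tool [ 0.07141102 -0.0006298  -0.18879315] [[ 0.     1.     0.   ]
 [-0.964  0.    -0.264]
 [-0.264 -0.     0.964]] 342.47337165700696
```

Run:
```python
from h import *
G={}
for n in('top','scene'):
    f=np.load(n+'0.npz'); i={k:f[k] for k in('mtx','k1','R','t')}; uv,X=cloud(f['d'],i)
    for x,y,z in X:
        k=(int(np.floor(x/.1)),int(np.floor(y/.1))); G[k]=max(G.get(k,0),z)
print('x\\y',[y for y in range(8,-6,-1)])
for x in range(9,-1,-1): print(x,['%.2f'%G.get((x,y),-1) for y in range(8,-6,-1)])
```

```text
x\y [8, 7, 6, 5, 4, 3, 2, 1, 0, -1, -2, -3, -4, -5]
9 ['-1.00', '-1.00', '-1.00', '-1.00', '-1.00', '-1.00', '-1.00', '-1.00', '-1.00', '-1.00', '-1.00', '-1.00', '-1.00', '-1.00']
8 ['-1.00', '-1.00', '0.10', '0.10', '0.08', '0.15', '0.47', '0.47', '0.46', '0.45', '0.44', '0.44', '0.43', '0.43']
7 ['-1.00', '-1.00', '0.10', '0.10', '0.32', '0.41', '0.41', '0.41', '0.18', '0.18', '0.17', '0.15', '0.06', '0.16']
6 ['-1.00', '-1.00', '0.01', '0.08', '0.32', '0.41', '0.41', '0.41', '0.08', '0.09', '0.10', '0.10', '0.06', '0.21']
5 ['-1.00', '-1.00', '0.00', '0.04', '0.04', '0.05', '0.05', '0.00', '0.27', '0.11', '0.10', '0.11', '0.11', '0.22']
4 ['-1.00', '-1.00', '0.00', '0.04', '0.05', '0.05', '0.12', '0.00', '0.35', '0.17', '0.15', '0.11', '0.11', '0.21']
3 ['-1.00', '-1.00', '0.00', '0.04', '0.02', '0.01', '0.03', '0.35', '0.35', '0.16', '0.10', '0.01', '0.07', '0.04']
2 ['0.00', '0.00', '0.00', '0.01', '0.01', '0.01', '0.01', '0.38', '0.38', '0.03', '0.01', '0.01', '0.07', '0.01']
1 ['0.00', '0.00', '0.00', '0.00', '-1.00', '-1.00', '-1.00', '0.01', '0.01', '0.01', '0.01', '0.00', '0.00', '0.00']
0 ['0.00', '0.00', '0.00', '0.00', '0.00', '0.00', '0.00', '0.01', '0.24', '0.24', '0.01', '0.00', '0.00', '0.00']
```

Call:
play_rows:
  commands: "0 0 1 0 0 0;0 0 1 0 0 0;0 0 1 0 0 0;0 0 1 0 0 0;0 0 1 0 0 -1;0 0 1 0 0 -1;0 0 1 0 0 -1;0 0 1 0 0 -1;0 0 1 0 0 -1;0 0 0.5 0 0 -1"
  grip: 70

```text
time_s: 1.1
tcp_pos: [0.2441, 0.5756, 0.4834]
ee_rot: [[0.261, -0.965, 0.001], [-0.965, -0.261, 0.003], [-0.003, -0.002, -1.0]]
wrist_force: [-0.4, -0.7, -0.8]
gripper_width: 0.805
gripper_force: 0.0
```

Call:
play_rows:
  commands: "0.59 -0.92 0 0 0 -1;0.59 -0.92 0 0 0 -1;0.59 -0.92 0 0 0 -1;0.59 -0.92 0 0 0 -1;0.59 -0.92 0 0 0 -1;0.59 -0.92 0 0 0 -1;0.59 -0.92 0 0 0 -1;0.59 -0.92 0 0 0 -1;0.59 -0.92 0 0 0 -1;0.59 -0.92 0 0 0 -1;0.27 -1 0 0 0 -0.25;0.27 -1 0 0 0 -0.25;0.27 -1 0 0 0 -0.25;0.27 -1 0 0 0 -0.25;0.27 -1 0 0 0 -0.25;0.27 -1 0 0 0 -0.25;0.27 -1 0 0 0 -0.25;0.27 -1 0 0 0 -0.25;0.27 -1 0 0 0 -0.25;0.27 -1 0 0 0 -0.25"

```text
time_s: 3.1
tcp_pos: [0.5018, -0.0018, 0.4805]
ee_rot: [[-0.999, 0.036, -0.001], [0.036, 0.999, 0.0], [0.001, 0.0, -1.0]]
wrist_force: [0.4, 1.6, 0.0]
gripper_width: 0.805
gripper_force: 0.0
```

Call:
play_rows:
  commands: "-0.14 -0.96 -0.6 0 0 0;-0.14 -0.96 -0.6 0 0 0;-0.14 -0.96 -0.6 0 0 0;-0.14 -0.96 -0.6 0 0 0;-0.14 -0.96 -0.6 0 0 0;-0.14 -0.96 -0.6 0 0 0;-0.14 -0.96 -0.6 0 0 0;-0.14 -0.96 -0.6 0 0 0;-0.14 -0.96 -0.6 0 0 0;-0.14 -0.96 -0.6 0 0 0;0 0 0 0 0 0;0 0 0 0 0 0"

```text
time_s: 4.3
tcp_pos: [0.4594, -0.2889, 0.3001]
ee_rot: [[-0.999, 0.036, -0.002], [0.036, 0.999, 0.001], [0.002, 0.0, -1.0]]
wrist_force: [-0.8, 0.8, 0.0]
gripper_width: 0.805
gripper_force: 0.0
```

Run:
```python
from h import *
p,d,i=cap('wrist'); cv2.imwrite('pics/w1.png',p); np.savez('w1.npz',p=p,d=d,**i)
s=r.sense(); print(s['tcp_pos'],np.round(s['joints'],1))
# predicted corners of bin rim front, pins, handle
O=np.array([.473,-.345,0]);R=np.array([[-.039,.999,0],[-.999,-.039,0],[0,0,1]]).T if 0 else np.c_[[-.039,-.999,0],[.999,-.039,0],[0,0,1]]
B=np.array([[-.08,-.063,.106],[-.08,.063,.106],[.09,-.063,.106],[.09,.063,.106],[-.101,-.062,.098],[-.101,-.062,.038]])
print(np.round(proj(B@R.T+O,i),1)); print(proj([[.4517,-.171,.143]],i))
```

```text
[ 0.45987593 -0.28852254  0.30098097] [-15.   10.7  -0.4   0.  -78.9 -77. ]
[[341.2 172.3]
 [339.1 279.5]
 [187.6 172.2]
 [197.6 278.8]
 [359.4 172.9]
 [354.2 169.7]]
[[433.28575902 209.94958442]]
```

View pics/w1.png

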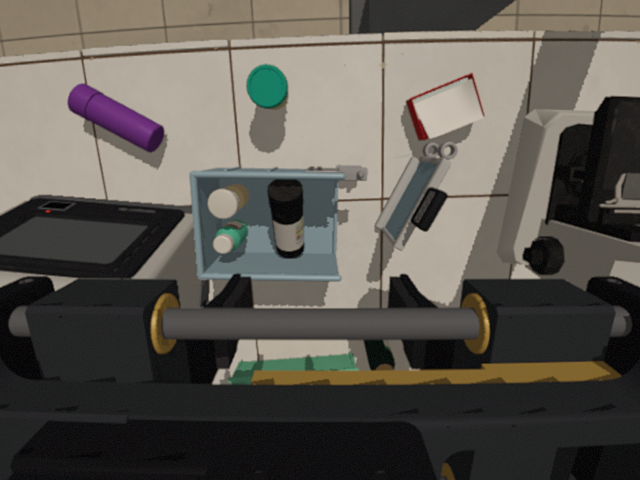

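Run:
```python
from h import *
f=np.load('w1.npz'); i={k:f[k] for k in('mtx','k1','R','t')}; uv,X=cloud(f['d'],i)
ok=(uv[:,1]<285)
m=ok&(X[:,0]>.38)&(X[:,0]<.57)&(X[:,1]<-.22)&(X[:,1]>-.45)&(X[:,2]>.100)&(X[:,2]<.110)
c=f['p'][uv[:,1],uv[:,0]].astype(int); m&=(c[:,0]-c[:,2]>8)
P=X[m]; U=uv[m]; print(m.sum(),'z',np.median(P[:,2]),cv2.minAreaRect(P[:,:2].astype(np.float32)))
# side walls: line fit by percentile per y slice
for nm,sel in (('near',P[:,0]<.44),('far',P[:,0]>.51)):
    Q=P[sel]; k=np.polyfit(Q[:,1],Q[:,0],1); print(nm,k,'x at -.345',np.polyval(k,-.345),'y range',np.percentile(Q[:,1],[1,99]))
m=ok&(X[:,0]>.41)&(X[:,0]<.54)&(X[:,1]<-.27)&(X[:,1]>-.39)&(X[:,2]>.03)&(c.max(1)<70)
m2=m&(X[:,2]>.085)&(X[:,1]>-.36); print('bottle dark',m2.sum(),np.percentile(X[m2],[2,50,98],axis=0))
m=ok&(X[:,0]>.38)&(X[:,0]<.57)&(X[:,1]<-.10)&(X[:,1]>-.23)&(X[:,2]>.125)&(X[:,2]<.16)
P=X[m]; print('handle',m.sum(),np.median(P[:,2]),cv2.minAreaRect(P[:,:2].astype(np.float32)))
print(plane([(337,172),(341,279),(195,171),(202,279)],i,.106))
```

```text
2492 z 0.10510740346931687 ((0.47289445996284485, -0.3488904535770416), (0.17220747470855713, 0.12794336676597595), 86.75607299804688)
near [-0.00623473  0.41244523] x at -.345 0.41459621434113175 y range [-0.43078444 -0.26186308]
far [0.08184993 0.56045654] x at -.345 0.5322183168044907 y range [-0.43606674 -0.26863432]
bottle dark 2107 [[ 0.41888739 -0.35212072  0.08595139]
 [ 0.43411789 -0.33073471  0.10405297]
 [ 0.46815387 -0.30959082  0.40604549]]
handle 731 0.14162049834745638 ((0.45288747549057007, -0.17097000777721405), (0.013636783696711063, 0.046439625322818756), 62.3364143371582)
[[ 0.41265137 -0.26726976  0.106     ]
 [ 0.53851196 -0.26527803  0.106     ]
 [ 0.40561075 -0.42398493  0.106     ]
 [ 0.53283773 -0.43203108  0.106     ]]
```

Wrist view matches the predictions: the bin's front corners are at (337,172) and (341,279), the black bottle at (288,220) with its cap toward the top of the image, and the gate handle at (430,210). Now I move to the tilted pre-grasp.

Call:
play_rows:
  commands: "-0.26 -0.28 -0.67 -0.02 -0.47 -0.02;-0.26 -0.28 -0.67 -0.02 -0.47 -0.02;-0.26 -0.28 -0.67 -0.02 -0.47 -0.02;-0.26 -0.28 -0.67 -0.02 -0.47 -0.02;-0.26 -0.28 -0.67 -0.02 -0.46 -0.02;0 0 -0.73 0 0 0;0 0 -0.73 0 0 0;0 0 0 0 0 0;0 0 0 0 0 0"
  grip: 58

```text
time_s: 5.25
tcp_pos: [0.4219, -0.3304, 0.1578]
ee_rot: [[-0.937, 0.048, 0.345], [0.044, 0.999, -0.018], [-0.345, -0.002, -0.938]]
wrist_force: [0.6, 0.2, 0.6]
gripper_width: 0.668
gripper_force: 0.0
```

Run:
```python
from h import *
s=r.sense(); print(s['tcp_pos'],np.round(s['ee_rot'],3),np.round(s['joints'],1))
p,d,i=cap('wrist'); np.savez('w2.npz',p=p,d=d,**i); cv2.imwrite('pics/w2.png',p)
```

```text
[ 0.42186104 -0.330408    0.15784426] [[-0.937  0.048  0.345]
 [ 0.044  0.999 -0.018]
 [-0.345 -0.002 -0.938]] [-26.1   7.8 -23.8 -12.1 -40.3 -58.6]
```

View pics/w2.png

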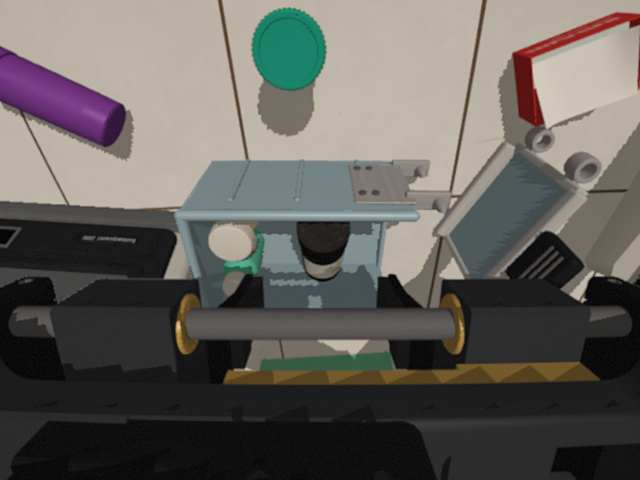

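Wrist view: the cap is centred between the fingers at (323,240), and the small bottles at (235,245) sit clear of the left finger. I go down and grip.

Call:
play_rows:
  commands: "0.22 0 -0.64 0 0 0;0.22 0 -0.64 0 0 0;0.22 0 -0.64 0 0 0;0.22 0 -0.64 0 0 0;0.22 0 -0.64 0 0 0;0 0 0 0 0 0;0 0 0 0 0 0"

```text
time_s: 6.0
tcp_pos: [0.4549, -0.3308, 0.0618]
ee_rot: [[-0.937, 0.048, 0.345], [0.045, 0.999, -0.018], [-0.345, -0.001, -0.938]]
wrist_force: [-0.5, -0.6, -0.3]
gripper_width: 0.67
gripper_force: 0.0
```

Call:
play_rows:
  commands: "0 0 0 0 0 0;0 0 0 0 0 0;0 0 0 0 0 0;0 0 0 0 0 0;0 0 0 0 0 0;0 0 0 0 0 0"
  grip: 30

```text
time_s: 6.6
tcp_pos: [0.4539, -0.3308, 0.0609]
ee_rot: [[-0.938, 0.049, 0.344], [0.046, 0.999, -0.018], [-0.345, -0.001, -0.939]]
wrist_force: [-0.3, -0.9, 1.8]
gripper_width: 0.454
gripper_force: 30.0
```

Run:
```python
import numpy as np
n=14; k=np.arange(n+1); th=np.radians(53*(1-k/n)); a=np.radians(20-53*k/n)
y=-25+33*k/n; z=10+89*np.cos(th)+20.5*np.sin(th)+np.minimum(3,1.0*k)
T=np.c_[y+19*np.sin(a),z-19*np.cos(a)]; D=np.diff(T,axis=0)/30
print(';'.join('%.2f 0 %.2f 0.02 0.44 0'%tuple(q) for q in D)); print(T[0],T[-1])
```

```text
0.04 0 0.14 0.02 0.44 0;0.04 0 0.14 0.02 0.44 0;0.04 0 0.13 0.02 0.44 0;0.04 0 0.09 0.02 0.44 0;0.04 0 0.08 0.02 0.44 0;0.04 0 0.07 0.02 0.44 0;0.04 0 0.06 0.02 0.44 0;0.04 0 0.05 0.02 0.44 0;0.04 0 0.04 0.02 0.44 0;0.04 0 0.03 0.02 0.44 0;0.04 0 0.02 0.02 0.44 0;0.04 0 0.00 0.02 0.44 0;0.04 0 -0.01 0.02 0.44 0;0.04 0 -0.02 0.02 0.44 0
[-18.50161728  62.07940522] [-2.34814167 86.06525921]
```

Call:
play_rows:
  commands: "0.04 0 0.14 0.02 0.44 0;0.04 0 0.14 0.02 0.44 0;0.04 0 0.13 0.02 0.44 0;0.04 0 0.09 0.02 0.44 0;0.04 0 0.08 0.02 0.44 0;0.04 0 0.07 0.02 0.44 0;0.04 0 0.06 0.02 0.44 0;0.04 0 0.05 0.02 0.44 0"

```text
time_s: 7.4
tcp_pos: [0.4633, -0.3304, 0.0833]
ee_rot: [[-0.983, 0.049, -0.179], [0.048, 0.999, 0.007], [0.179, -0.002, -0.984]]
wrist_force: [0.7, -0.1, -0.8]
gripper_width: 0.455
gripper_force: 30.0
```

Call:
play_rows:
  commands: "0.04 0 0.04 0.02 0.44 0;0.04 0 0.03 0.02 0.44 0;0.04 0 0.02 0.02 0.44 0;0.04 0 0.00 0.02 0.44 0;0.04 0 -0.01 0.02 0.44 0;0.04 0 -0.02 0.02 0.44 0;0 0 0 0 0 0;0 0 0 0 0 0"

```text
time_s: 8.2
tcp_pos: [0.4709, -0.3304, 0.0846]
ee_rot: [[-0.839, 0.047, -0.543], [0.041, 0.999, 0.023], [0.543, -0.003, -0.84]]
wrist_force: [0.2, -0.3, 0.3]
gripper_width: 0.453
gripper_force: 30.0
```

Run:
```python
from h import *
ps=[cap(n) for n in('scene','wrist')]
a=cv2.resize(ps[0][0][215:335,285:445],(560,420),interpolation=cv2.INTER_CUBIC); b=cv2.resize(ps[1][0][100:340,140:460],(240,180))
o=np.zeros((600,560,3),np.uint8); o[:420]=a; o[420:,:240]=b; cv2.imwrite('pics/u1.png',o)
```

```text
(no output)
```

View pics/u1.png

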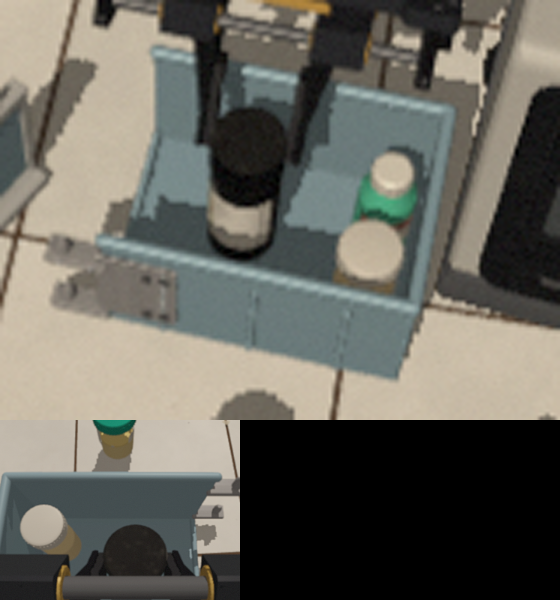

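The picture shows the bottle upright between the fingers at (248,180), with both small bottles standing at (392,185) and (370,255). I lower it onto the floor.

Call:
play_rows:
  commands: "0 0 -0.03 0 0 0;0 0 -0.03 0 0 0;0 0 0 0 0 0;0 0 0 0 0 0"

```text
time_s: 8.7
tcp_pos: [0.4707, -0.3306, 0.0846]
ee_rot: [[-0.839, 0.047, -0.542], [0.042, 0.999, 0.022], [0.542, -0.004, -0.84]]
wrist_force: [0.4, 2.1, 5.2]
gripper_width: 0.451
gripper_force: 30.0
```

Call:
play_rows:
  commands: "0 0 0 0 0 0;0 0 0 0 0 0;0 0 0 0 0 0;0 0 0 0 0 0;0 0 0 0 0 0;0 0 0 0 0 0"
  grip: 57

```text
time_s: 9.3
tcp_pos: [0.4705, -0.3306, 0.0832]
ee_rot: [[-0.839, 0.048, -0.542], [0.042, 0.999, 0.023], [0.543, -0.003, -0.84]]
wrist_force: [-0.5, -0.0, 0.3]
gripper_width: 0.652
gripper_force: 0.0
```

Run:
```python
from h import *
for n in ('top','scene'):
    p,d,i=cap(n); uv,X=cloud(d,i); m=(abs(X[:,0]-.465)<.05)&(abs(X[:,1]+.33)<.035)&(p[uv[:,1],uv[:,0]].max(1)<60)&(X[:,2]>.112)&(X[:,2]<.135)
    print(n,m.sum(),np.median(X[m],0), np.percentile(X[m],[3,97],axis=0))
    q=X[m]; A=np.c_[q[:,:2]-q[:,:2].mean(0),np.ones(len(q))]; print(np.linalg.lstsq(A,q[:,2],rcond=None)[0])
```

```text
top 2 [ 0.48279293 -0.36438789  0.12239353] [[ 0.48177281 -0.36441345  0.12239138]
 [ 0.48381305 -0.36436232  0.12239568]]
[-2.10869613e-03  5.28444747e-05  1.22393531e-01]
scene 478 [ 0.47951544 -0.32957737  0.12169278] [[ 0.46048376 -0.36291182  0.11391456]
 [ 0.49691734 -0.29739428  0.13193683]]
[ 0.14260101 -0.006253    0.12175492]
```

Call:
play_rows:
  commands: "0.18 -0.01 0.28 0 0 0;0.36 -0.01 0.56 0 0 0;0.36 -0.01 0.56 0 0 0;0.36 -0.01 0.56 0 0 0;0.36 -0.01 0.56 0 0 0;0.36 -0.01 0.56 0 0 0;0 0 1 0 0 0;0 0 1 0 0 0"

```text
time_s: 10.2
tcp_pos: [0.5304, -0.3322, 0.2369]
ee_rot: [[-0.838, 0.047, -0.543], [0.041, 0.999, 0.023], [0.543, -0.003, -0.84]]
wrist_force: [-0.3, -1.6, 0.0]
gripper_width: 0.654
gripper_force: 0.0
```

Run:
```python
from h import *
p,d,i=cap('scene'); cv2.imwrite('pics/s2.png',cv2.resize(p[215:335,285:445],(480,360)))
uv,X=cloud(d,i); m=(abs(X[:,0]-.465)<.05)&(abs(X[:,1]+.33)<.035)&(p[uv[:,1],uv[:,0]].max(1)<60)&(X[:,2]>.115)&(X[:,2]<.135)
q=X[m]; A=np.c_[q[:,:2]-q[:,:2].mean(0),np.ones(len(q))]; print(m.sum(),q.mean(0),np.percentile(q,[3,97],axis=0),np.linalg.lstsq(A,q[:,2],rcond=None)[0])
```

```text
362 [ 0.47721626 -0.3299991   0.12152261] [[ 0.45981266 -0.3476059   0.11622291]
 [ 0.49637368 -0.31217901  0.12479341]] [0.05928435 0.01054467 0.12152261]
```

View pics/s2.png

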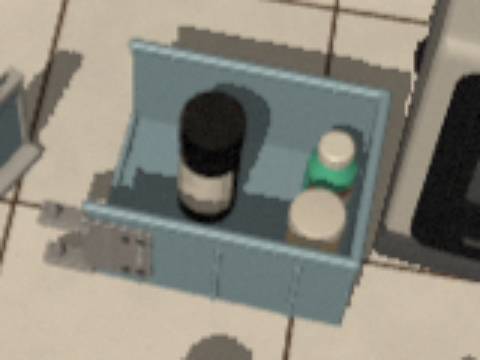

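The picture shows the black bottle standing alone at (212,155), with the small bottles still upright. Next is the gate; I check the clearance to the microscope while unwinding the tilt.

Run:
```python
from h import *
for n in('top0','scene0','w1'):
    f=np.load(n+'.npz'); i={k:f[k] for k in('mtx','k1','R','t')}; uv,X=cloud(f['d'],i)
    ok=(uv[:,1]<285) if n=='w1' else uv[:,0]>-1
    for zz in (.10,.15,.2):
        m=ok&(X[:,0]>.35)&(X[:,0]<.6)&(X[:,1]>-.13)&(X[:,1]<.15)&(X[:,2]>zz)&(X[:,2]<.45); q=X[m]
        if len(q): print(n,zz,len(q),'min y pctl1',np.percentile(q[:,1],[0,2]),q[np.argmin(q[:,1])])
```

```text
top0 0.1 8818 min y pctl1 [-0.01626192 -0.00967859] [ 0.53318584 -0.01626192  0.10230153]
top0 0.15 8298 min y pctl1 [-0.01410403 -0.00481769] [ 0.46275371 -0.01410403  0.15247716]
top0 0.2 6502 min y pctl1 [0.00319758 0.00852222] [0.35204152 0.00319758 0.31875388]
scene0 0.1 10880 min y pctl1 [-0.01719126 -0.01047267] [ 0.52982946 -0.01719126  0.10265901]
scene0 0.15 9912 min y pctl1 [-0.01358905 -0.00349123] [ 0.45229404 -0.01358905  0.15206306]
scene0 0.2 6315 min y pctl1 [0.00305908 0.00908988] [0.35100714 0.00305908 0.31695472]
w1 0.1 11202 min y pctl1 [-0.01667042 -0.01358016] [ 0.45830536 -0.01667042  0.14471471]
w1 0.15 7295 min y pctl1 [-0.01440457 -0.01093174] [ 0.4377761  -0.01440457  0.15017242]
```

Call:
play_rows:
  commands: "-0.4 0.5 0.4 -0.02 -0.48 0;-0.4 0.5 0.2 -0.02 -0.48 0;-0.4 0.5 0 -0.02 -0.48 0;-0.4 0.5 0 -0.02 -0.48 0;-0.3 0.5 0 -0.02 -0.48 0;-0.3 0.5 0 -0.02 -0.48 0;-0.2 0.5 0 -0.03 -0.48 0;-0.2 0.5 0 -0.03 -0.47 0;0 0.5 0 0 0 -0.72;0 0.5 0 0 0 -0.72;0 0.3 0 0 0 -0.72;0 0 0 0 0 -0.73;0 0 0 0 0 0;0 0 0 0 0 0"
  grip: 50

```text
time_s: 11.65
tcp_pos: [0.4522, -0.1734, 0.2543]
ee_rot: [[-0.887, 0.462, 0.001], [0.462, 0.887, -0.003], [-0.002, -0.002, -1.0]]
wrist_force: [0.1, -0.1, 0.9]
gripper_width: 0.575
gripper_force: 0.0
```

Run:
```python
from h import *
s=r.sense(); R=np.array(s['ee_rot']); print(s['tcp_pos'],np.round(R,3),np.degrees(np.arctan2(R[1,0],R[0,0])),np.round(s['joints'],1))
p,d,i=cap('wrist'); cv2.imwrite('pics/w3.png',p); np.savez('w3.npz',p=p,d=d,**i)
uv,X=cloud(d,i); c=p[uv[:,1],uv[:,0]].astype(int)
m=(uv[:,1]<290)&(abs(X[:,0]-.452)<.05)&(abs(X[:,1]+.171)<.05)&(X[:,2]>.13)&(X[:,2]<.155)
q=X[m]; print('handle',m.sum(),np.median(q[:,2]),cv2.minAreaRect(q[:,:2].astype(np.float32)))
```

```text
[ 0.45218444 -0.1733719   0.25428078] [[-0.887  0.462  0.001]
 [ 0.462  0.887 -0.003]
 [-0.002 -0.002 -1.   ]] 152.51164334336133 [  -1.6    5.8  -13.     0.2  -71.2 -116. ]
handle 749 0.1422219316425001 ((0.45324385166168213, -0.17068803310394287), (0.013942619785666466, 0.046045199036598206), 62.39160919189453)
```

View pics/w3.png

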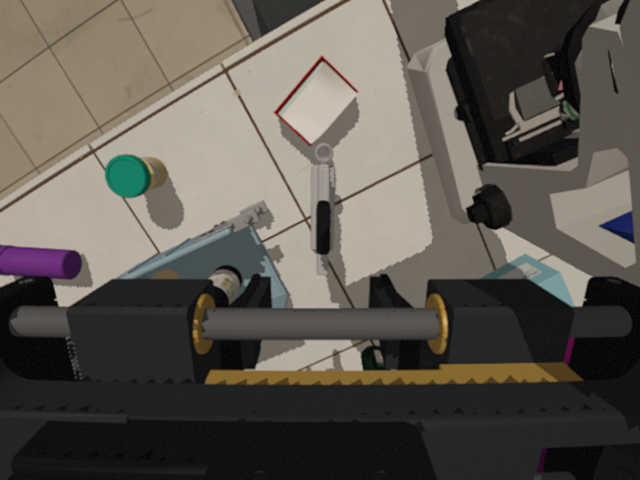

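Wrist view: the gate handle is at (323,228), the knuckle eye at (323,152) and the free edge lies lower; the fingers line up with the plate. I go down and grip.

Call:
play_rows:
  commands: "0.03 0.09 -0.7 0 0 0;0 0 -0.7 0 0 0;0 0 -0.7 0 0 0;0 0 -0.7 0 0 0;0 0 -0.7 0 0 0;0 0 -0.7 0 0 0;0 0 -0.7 0 0 0;0 0 0 0 0 0"

```text
time_s: 12.5
tcp_pos: [0.4507, -0.1706, 0.1042]
ee_rot: [[-0.886, 0.464, -0.006], [0.464, 0.886, -0.002], [0.005, -0.005, -1.0]]
wrist_force: [0.1, 0.3, -0.1]
gripper_width: 0.574
gripper_force: 0.0
```

Call:
play_rows:
  commands: "0 0 0 0 0 0;0 0 0 0 0 0;0 0 0 0 0 0;0 0 0 0 0 0;0 0 0 0 0 0;0 0 0 0 0 0"
  grip: 0

```text
time_s: 13.1
tcp_pos: [0.4531, -0.1707, 0.1071]
ee_rot: [[-0.886, 0.464, 0.001], [0.464, 0.886, -0.003], [-0.002, -0.003, -1.0]]
wrist_force: [-0.1, -0.5, 1.5]
gripper_width: 0.143
gripper_force: 30.0
```

Call:
play_rows:
  commands: "0 0 0.4 0 0 0;0 0 0.8 0 0 0;0 0 0.8 0 0 0;0.18 -0.15 0 0 0 0.48;0.18 -0.15 0 0 0 0.48;0.18 -0.15 0 0 0 0.48;0.18 -0.15 0 0 0 0.48;0.18 -0.15 0 0 0 0.48;0.2 -0.15 0 0 0 0.48;0 0 0 0 0 0;0 0 0 0 0 0;0 0 0 0 0 0"

```text
time_s: 14.3
tcp_pos: [0.4853, -0.1974, 0.1664]
ee_rot: [[-0.999, 0.051, 0.0], [0.051, 0.999, -0.002], [-0.001, -0.002, -1.0]]
wrist_force: [-0.6, -0.2, -3.4]
gripper_width: 0.145
gripper_force: 30.0
```

Run:
```python
from h import *
s=r.sense(); R=np.array(s['ee_rot']); print(s['tcp_pos'],np.round(R,3),np.degrees(np.arctan2(R[1,0],R[0,0])))
p,d,i=cap('wrist'); np.savez('w4.npz',p=p,d=d,**i)
P=[[.4164,-.2399,.098],[.4164,-.2399,.038]]
T=np.array(s['tcp_pos']); K=[T+R@[.068,0,0]*1+[0,0,-.107+z] for z in(.090,.076,.030)]
pp=proj(P+K,i); print(np.round(pp,1))
c=pp.mean(0).astype(int); print(c)
x0,y0=max(0,c[0]-80),max(0,c[1]-60); cr=cv2.resize(p[y0:y0+120,x0:x0+160],(800,600),interpolation=cv2.INTER_CUBIC); cv2.imwrite('pics/w4.png',cr); print(x0,y0)
```

```text
[ 0.48529728 -0.1973527   0.16641664] [[-0.999  0.051  0.   ]
 [ 0.051  0.999 -0.002]
 [-0.001 -0.002 -1.   ]] 177.06690791381226
[[255.9 156.6]
 [268.1 154.9]
 [318.3 156.2]
 [318.5 155.7]
 [318.8 154.3]]
[295 155]
215 95
```

View pics/w4.png

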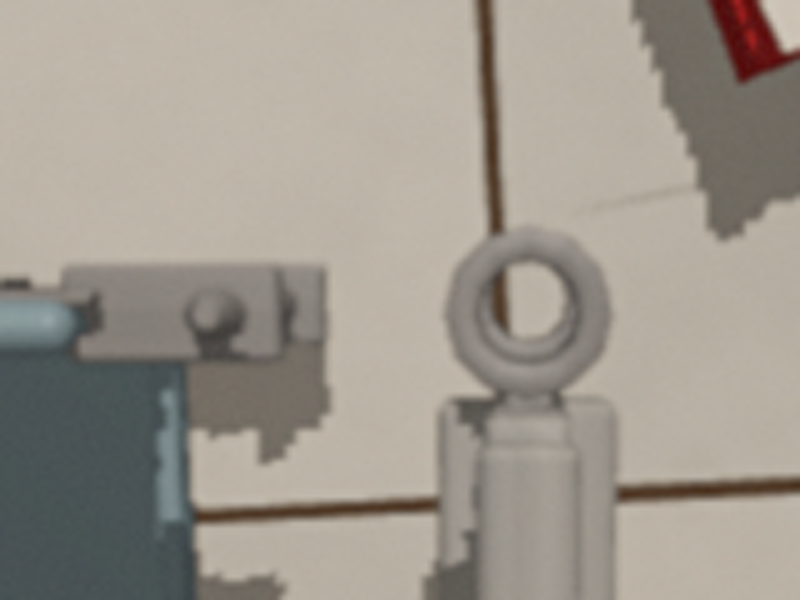

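The close view shows the upper pin tip at pixel (257.8,156.6) and the centre of the upper knuckle bore at (320.8,157.2). The gap lies mainly along world −y.

Run:
```python
from h import *
f=np.load('w4.npz'); i={k:f[k] for k in('mtx','k1','R','t')}
a=plane([(257.7,156.4)],i,.098); b=plane([(320.7,157.0)],i,.1494); print(a,b,a-b)
# plate edges for bin yaw check: rim near wall from w1/w3 depth
for n in('w1','w3'):
    f=np.load(n+'.npz'); i={k:f[k] for k in('mtx','k1','R','t')}; uv,X=cloud(f['d'],i); c=f['p'][uv[:,1],uv[:,0]].astype(int)
    m=(uv[:,1]<275)&(c[:,0]-c[:,2]>8)&(X[:,2]>.102)&(X[:,2]<.109)&(X[:,1]<-.27)&(X[:,1]>-.42)
    for lo,hi in((.39,.43),(.52,.56)):
        q=X[m&(X[:,0]>lo)&(X[:,0]<hi)]
        if len(q)>50:
            vx,vy,x,y=cv2.fitLine(q[:,:2].astype(np.float32),cv2.DIST_HUBER,0,.01,.01).ravel(); print(n,lo,len(q),np.degrees(np.arctan2(vx,vy)))
```

```text
[[ 0.41633745 -0.238593    0.098     ]] [[ 0.41789205 -0.19251364  0.1494    ]] [[-0.00155461 -0.04607936 -0.0514    ]]
w1 0.39 952 3.1731532
w1 0.52 87 2.5280757
w3 0.39 698 3.115588
```

Call:
play_rows:
  commands: "0 0 -0.44 0 0 0;0 0 -0.44 0 0 0;0 -0.2 0 0 0 0;-0.01 -0.25 0 0 0 0;-0.01 -0.25 0 0 0 0;-0.01 -0.25 0 0 0 0;-0.01 -0.25 0 0 0 0;-0.01 -0.2 0 0 0 0;0 -0.13 0 0 0 0;0 0 0 0 0 0;0 0 0 0 0 0"

```text
time_s: 15.45
tcp_pos: [0.4843, -0.2435, 0.1403]
ee_rot: [[-0.999, 0.05, 0.001], [0.05, 0.999, -0.003], [-0.001, -0.003, -1.0]]
wrist_force: [-0.5, -0.6, -2.3]
gripper_width: 0.146
gripper_force: 30.0
```

Run:
```python
from h import *
s=r.sense(); R=np.array(s['ee_rot']); T=np.array(s['tcp_pos']); print(T,np.round(R,3),s['wrist_force'])
p,d,i=cap('wrist'); np.savez('w5.npz',p=p,d=d,**i)
x0,y0=240,95; cr=cv2.resize(p[y0:y0+120,x0:x0+160],(800,600),interpolation=cv2.INTER_CUBIC); cv2.imwrite('pics/w5.png',cr)
K=T+R@[.068,0,0]+[0.0005,.0014,-.107+.090]; print(K,proj([K,[.41634,-.23859,.098]],i))
```

```text
[ 0.48434433 -0.24353522  0.14027419] [[-0.999  0.05   0.001]
 [ 0.05   0.999 -0.003]
 [-0.001 -0.003 -1.   ]] [-0.51823198 -0.55736883 -2.26354117]
[ 0.41693047 -0.23871477  0.12318297] [[320.76731893 156.97024451]
 [320.89697336 155.01604645]]
```

View pics/w5.png

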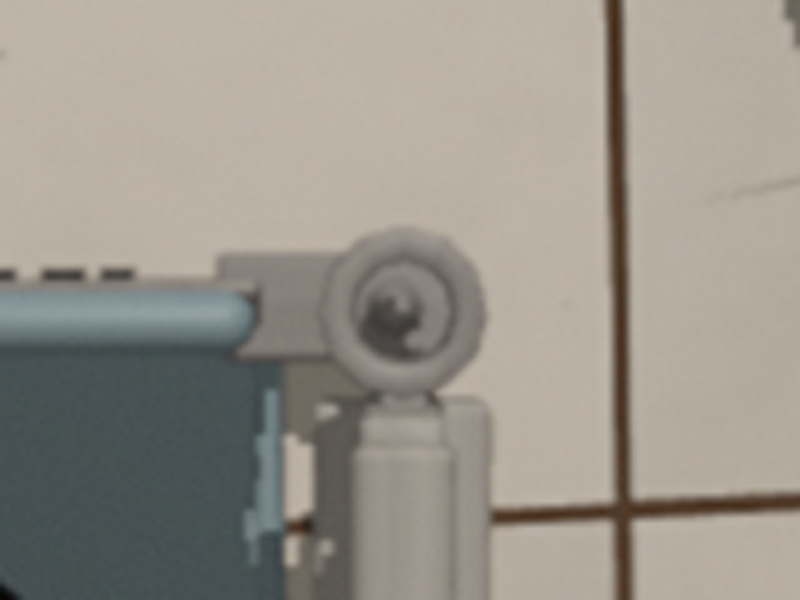

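The pin tip at crop (400,307) sits within the bore centred at (405,311), about 1 mm off. I lower it slowly.

Call:
play_rows:
  commands: "0 0 -0.12 0 0 0;0 0 -0.12 0 0 0;0 0 -0.12 0 0 0;0 0 -0.12 0 0 0;0 0 -0.1 0 0 0;0 0 0 0 0 0"

```text
time_s: 16.1
tcp_pos: [0.484, -0.2434, 0.1223]
ee_rot: [[-0.999, 0.05, 0.0], [0.05, 0.999, -0.002], [-0.0, -0.002, -1.0]]
wrist_force: [0.1, -0.3, -2.9]
gripper_width: 0.144
gripper_force: 30.0
```

Call:
play_rows:
  commands: "0 0 -0.08 0 0 0;0 0 -0.08 0 0 0;0 0 -0.06 0 0 0;0 0 0 0 0 0;0 0 0 0 0 0"

```text
time_s: 16.6
tcp_pos: [0.4844, -0.2435, 0.1164]
ee_rot: [[-0.999, 0.05, 0.001], [0.05, 0.999, -0.003], [-0.001, -0.003, -1.0]]
wrist_force: [-0.4, -0.7, -1.9]
gripper_width: 0.146
gripper_force: 30.0
```

Near seated, at 1.4 mm above. I lower a touch more, then release.

Call:
play_rows:
  commands: "0 0 -0.04 0 0 0;0 0 0 0 0 0;0 0 0 0 0 0"

```text
time_s: 16.9
tcp_pos: [0.4844, -0.2435, 0.1152]
ee_rot: [[-0.999, 0.05, 0.001], [0.05, 0.999, -0.003], [-0.002, -0.003, -1.0]]
wrist_force: [-1.0, 0.0, -2.5]
gripper_width: 0.146
gripper_force: 30.0
```

Call:
play_rows:
  commands: "0 0 0 0 0 0;0 0 0 0 0 0;0 0 0 0 0 0;0 0 0 0 0 0"
  grip: 40

```text
time_s: 17.3
tcp_pos: [0.4847, -0.2436, 0.1155]
ee_rot: [[-0.999, 0.05, 0.002], [0.05, 0.999, -0.003], [-0.002, -0.003, -1.0]]
wrist_force: [-0.1, -0.2, 0.4]
gripper_width: 0.409
gripper_force: 0.0
```

Call:
play_rows:
  commands: "0 0 0.3 0 0 0;0 0 0.6 0 0 0;0 0 0.8 0 0 0;0 0 0.8 0 0 0;0 0 0.8 0 0 0;0 0 0 0 0 0;0 0 0 0 0 0;0 0 0 0 0 0"

```text
time_s: 18.1
tcp_pos: [0.4838, -0.2433, 0.2135]
ee_rot: [[-0.999, 0.05, -0.0], [0.05, 0.999, -0.002], [-0.0, -0.002, -1.0]]
wrist_force: [0.3, -0.6, 0.9]
gripper_width: 0.461
gripper_force: 0.0
```

Run:
```python
from h import *
print(r.sense()['tcp_pos'],r.sense()['wrist_force'])
p,d,i=cap('wrist'); q,e,j=cap('scene')
uv,X=cloud(d,i); m=(uv[:,1]<290)&(abs(X[:,0]-.484)<.05)&(abs(X[:,1]+.243)<.03)&(X[:,2]>.14)&(X[:,2]<.16)
P=X[m]; print('handle',m.sum(),np.median(P[:,2]),cv2.minAreaRect(P[:,:2].astype(np.float32)))
o=np.zeros((600,800,3),np.uint8); o[:,:400]=cv2.resize(p[60:300,240:400],(400,600)); o[:450,400:]=cv2.resize(q[195:335,290:415],(400,450)); cv2.imwrite('pics/fin.png',o)
```

```text
[ 0.48378442 -0.24330028  0.21348912] [ 0.25341483 -0.63474458  0.86658276]
handle 883 0.14600402494357861 ((0.49017953872680664, -0.2422274798154831), (0.013473911210894585, 0.0451776348054409), 87.49129486083984)
```

View pics/fin.png

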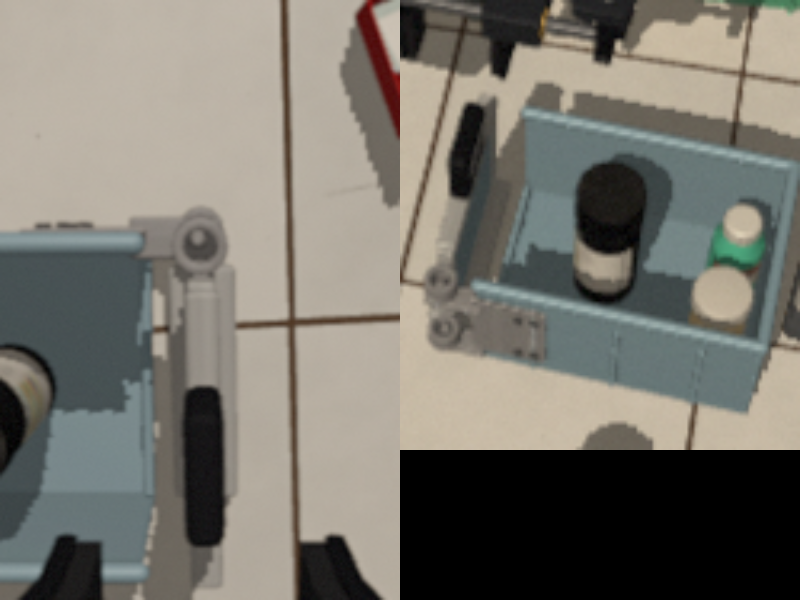

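Final look: both knuckles sit on their pins, with the bores around the pins at (200,238). The gate is closed across the front, the black bottle stands at right-panel (608,230), and the small bottles are upright. Free play in the hinge gives a few mm of sag, which is within tolerance.

```bash
python3 -c "
from station import r
print(r.finish_job())"
```

```text
the job is handed in; nothing more can be done
None
```

The job is handed in after about 18 s of robot time: the black bottle stands upright in the bin, and the gate hangs closed on both pins with a few mm of hinge sag. The small bottles are still standing and I touched nothing else on the counter, but the hand-in returned no verdict.

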